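# Push the cylinder home in the test-port corner stop

## Task

Push the silver compact cylinder along the worktop, without lifting or tipping it, into the corner of the dark steel stop rails, so that its port side (red bar on top) sits flush against the long back rail and test block and its neighbouring side is flush against the short side rail. Then back away, and leave the blue seal, the trunnion mount and the flow valve where they are.

Things in the scene. Friction and masses are not known exactly. Their poses are not given: they have to be found in the camera images.
- fixture: Fixed fixture with two dark steel stop rails, 30 mm high. Origin on the worktop at the inner corner of the stop faces; z up, x away from the robot (turned up to 0.2 rad). Back rail: 25 mm thick, stop face at x = 0 facing -x, from y = -270 to +20 mm. Side rail: 20 mm thick, stop face at y = 0 facing -y, from x = -110 to 0 mm.
- test_port (a point): Top centre of the twist-lock bayonet port (72 mm up, two brass lugs) on the brighter steel test block, 70 x 80 x 60 mm, fixed behind the corner: x 0 to 70, y -85 to -5 mm in the fixture's frame, its front in one plane with the back rail's stop face.
- nest (a point): Centre of the cylinder's place, on the worktop, at x = -45, y = -45 mm in the fixture's frame, with the fixture's axes: here the cylinder's origin lies when it is home. The place is outlined by a flat yellow painted line (paint only, no step).
- cylinder: Loose matte silver compact cylinder: a square aluminium body 90 x 90 mm, 50 mm high, the 20 mm rod drawn in flush with the top. About 0.85 kg, slides under a push of several newtons. Origin at the centre of its underside, z up, port side = +x side. Starts short of the back rail and to the -y of the side rail, clear of both, turned up to 0.4 rad from the fixture.
- port_side (a point): Middle of the lower edge of the cylinder's port side (x = +45 mm in the cylinder's frame); brass port in this side, red bar on the top along this edge.
- seal: Bystander: loose blue polyurethane piston seal ring, 62 mm outside, 44 mm inside, 9 mm high, lying flat. Origin at the centre of its underside.
- trunnion: Bystander: loose stainless trunnion mount, block 36 x 50 x 22 mm with 16 mm pins along its y axis, 78 mm over the pins. Origin at the centre of its underside.
- valve: Bystander: loose black flow valve, body 30 x 45 x 28 mm with brass ends (61 mm over them, along y) and a round knob on top, 52 mm high in all. Origin at the centre of its underside.
There are look-alikes about, which are no part of the job. Several things have the shape of the cylinder; the one meant has the colours described above.

How it is judged:
By the outcome, as a careful person would: the job done as asked, in the order asked, and still so for the second after the job is handed in, with the robot touching nothing.
It also fails if it takes over 45 s, if anything falls off the work surface, if the arm or the gripper's body presses on something with over 40 N, if the wrist force passes 120 N, or if a joint passes its speed limit or range.

## Robot

A 6-joint arm with a two-finger parallel gripper is mounted at the origin on the work surface. World frame = base frame: x ahead of the robot, y to its left, z up, the work surface at z = 0. Lengths are in m, angles in rad, forces in N, time in s.
With the tool pointing down it reaches from about 0.35 to 0.975 m from the base axis. Payload 4.9 kg.
Tool frame: the origin (TCP) lies midway between the tips of the shut fingers; the grasp point (between the pads) lies 19 mm behind it; z points along the fingers, y is the line along which they close (so a half turn about z gives the same grasp; the last joint's range is limited). The gripper opens to 85 mm and grips with 20 to 120 N. Pads are 22 mm wide; open, the fingers measure 114 mm over their backs; the gripper's body (76 mm by 85 mm) begins 54 mm behind the grasp point. The pads swing forward as they close: fully open they stand 13 mm farther back than shut.
Start: joints at [-1.271, 0.053, 1.613, -0, 1.476, -0.119], TCP at [0.254, -0.571, 0.231] pointing down, gripper open.
Joint ranges: [-3.01, 3.01], [-1.01, 2.22], [0.06, 2.58], [-1.02, 4.17], [0.09, 2.62], [-3.14, 3.14]. Speed limits (rad/s): [2.57, 2.57, 3.14, 3.14, 3.14, 3.14].

## Interface

Orientations are given as a unit quaternion [w, x, y, z].
In Python, from plant import * gives the robot as it stands.
- The arm moves only by the tool jog_arm, never from a script. Its argument "targets" is a list of rows, each a list of 3 entries, a list of its own where there are three numbers: the shift along the tool's x, y, z in units of 25 mm (1.0 is 25 mm), then the turn, a rotation vector about the tool's x, y, z in units of 8 degrees (1.0 is 8 degrees), then the opening in per cent of the stroke, from 0 (shut) to 100 (fully open). A call has 1 to 8 rows; each row is the pose to reach, as a shift and turn from the pose commanded when the call began, along the tool's axes at that moment; what a row does not reach only later rows make up. A row lasts 1/8 s, in which the tool goes at most 62.5 mm and 10.7 degrees, less where a joint would pass 70% of its speed; a pose out of reach is approached as far as the arm can. A call with a gripper value outside its range is refused whole. The fingers move at their own pace and stop on an object; the grip force is fixed at half the most. Time passes only in rows, so rows that repeat a pose let the fingers close. It gives the time, the measured TCP pose, the force, the opening and the grip force at its end, in the units of the state.
- state(): the state, without advancing time (a new reading comes with each control period).
- grab_frame(name): name is "side" or "top"; returns (picture, depth): 420x560x3 uint8, red, green, blue; 420x560 float32, m along the optical axis (not along the pixel's ray), 0 where there is no reading.
- camera_params(name): a dict with "fovy" (degrees; the focal length in pixels is half the picture's height over the tangent of half this angle, whatever the lens; pixels are square), "cx", "cy" (the principal point, pixels), "dist" ([k1, k2, p1, p2, k3] as OpenCV has them; the pictures are not rectified), "rvec" (rotation vector, rad) and "tvec" (3), from world to camera coordinates, as OpenCV has them. Camera axes: x right, y down, z forward; pixel columns grow to the right and rows downward; lengths in m; the calibration is good to about 2 mm. A picture is of the moment at which its call begins. camera_params takes no time and is no camera call.
- job_done(): hands the job in; it is judged then, once.
The state is a dict: "time": time; "joint_pos": joint angles; "joint_vel": joint speeds; "joint_efforts": joint torques, N m; "tool_pos": TCP position; "tool_rot": TCP orientation; "contact_force": force on the tool from outside, world axes, zero at the start; "ft_torque": the same for the moment, N m; "gripper_width": opening from 0.0 (shut) to 1.0 (fully open); "grasp_force": force on a finger pad.
Only numpy, scipy, OpenCV 4.12 (cv2) and the standard library are available. Lean on these libraries where they do the work, as an engineer would, in place of code of your own. Each camera call takes 0.05 s, during which the arm holds its last target. There are 200 camera calls.

## Working session

There is one attempt and no reset: what is moved stays moved. The work goes in short steps, Python scripts to look and compute and a tool call to move; the robot and the scene stay as the last step left them, time stands still between calls to the robot, and variables do not carry over. Pictures are saved under pics/ and viewed, at most 10 in all, crops included, and the job is handed in when it is done.

Besides the shell and the picture viewer there is one more tool, called after "Request:" in YAML: its name, and indented under it one key for each argument. jog_arm: Moves the arm, as the interface text tells. Its arguments: {"type":"object","properties":{"targets":{"type":"array"}},"required":["targets"]}

```bash
ls; mkdir -p pics
cat > h.py <<'E'
from plant import *
import numpy as np, cv2
def cam(n):
    p=camera_params(n); f=210/np.tan(np.radians(p["fovy"])/2)
    K=np.array([[f,0,p["cx"]],[0,f,p["cy"]],[0,0,1.]]); R=cv2.Rodrigues(np.array(p["rvec"],float))[0]
    return K,np.array(p["dist"],float),R,np.array(p["tvec"],float).ravel()
def ray(n,uv,z):
    K,d,R,t=cam(n); q=cv2.undistortPoints(np.array(uv,float).reshape(-1,1,2),K,d)[:,0]
    D=np.c_[q,np.ones(len(q))]@R; C=-R.T@t
    return C+D*((z-C[2])/D[:,2])[:,None]
def proj(n,P):
    K,d,R,t=cam(n); return cv2.projectPoints(np.array(P,float),cv2.Rodrigues(R)[0],t,K,d)[0][:,0]
E
python3 - <<'E'
from h import *
for n in("top","side"):
    im,d=grab_frame(n); np.savez(f"{n}0.npz",im=im,d=d); cv2.imwrite(f"pics/{n}0.png",im[:,:,::-1])
    K,D,R,t=cam(n); print(n,K[0,0],D,-R.T@t)
print(state())
E
```

```text
pics
top 416.9514822643784 [-0.13070272  0.          0.          0.          0.        ] [ 0.48689303 -0.04103483  1.01298477]
side 518.8512938086524 [-0.04327524  0.          0.          0.          0.        ] [0.31711472 0.90294463 0.91324574]
{'time': 0.1, 'joint_pos': array([-1.27100130e+00,  5.32925486e-02,  1.61414616e+00,  2.35632937e-05,
        1.47598548e+00, -1.18996067e-01]), 'joint_vel': array([ 0.00103248, -0.00151659, -0.00193706, -0.00090045,  0.00027469,
        0.00151268]), 'joint_efforts': array([ 3.64794369e-04, -3.94906175e+01, -3.71362388e+01, -7.60941748e-05,
        3.94882460e-03, -1.29594920e-05]), 'tool_pos': array([ 0.25400406, -0.57045127,  0.23019118]), 'tool_rot': array([-9.13088848e-04,  9.78156564e-01,  2.07867499e-01, -7.09925512e-05]), 'contact_force': array([-0.05110885,  0.29940961, -1.12142326]), 'ft_torque': array([ 0.01829329, -0.01944024,  0.02031109]), 'grasp_force': 0.0, 'gripper_width': 0.9981879832095678}
```

View pics/top0.png

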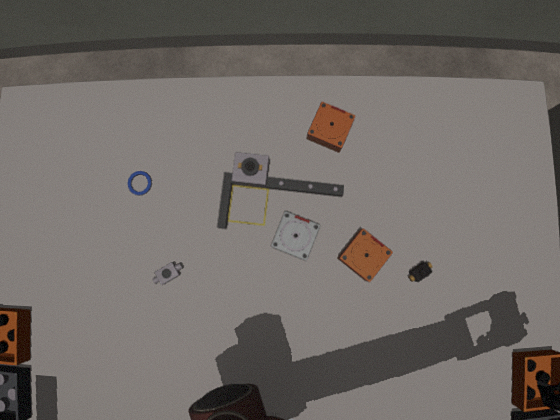

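View pics/side0.png

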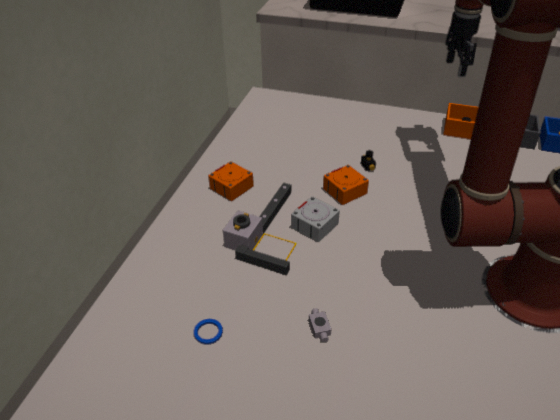

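The top view shows the silver cylinder at (296,235), with its red bar on the upper edge at about (303,217). The look-alikes are orange: (331,126) and (366,254). The steel test block at (251,167) is grey and fixed. The corner rails meet near (229,184). The seal is at (140,183), the trunnion at (168,272) and the valve at (420,271). I choose the silver one at (296,235) and check it in a crop.

```bash
cat >> h.py <<'E'
def hmap(im,d,n="top"):
    K,D,R,t=cam(n); v,u=np.mgrid[:420,:560]
    q=cv2.undistortPoints(np.stack([u,v],-1).reshape(-1,1,2).astype(float),K,D)[:,0]
    P=(np.c_[q,np.ones(len(q))]*d.reshape(-1,1)-t)@R
    return P.reshape(420,560,3)
def cyl(im,d,box=(180,140,360,300)):
    """centre, yaw of the cylinder from the top view (top-face contour)"""
    P=hmap(im,d); x0,y0,x1,y1=box; hsv=cv2.cvtColor(im,cv2.COLOR_RGB2HSV)
    m=((P[...,2]>.043)&(P[...,2]<.056)&~((hsv[...,1]>150)&(hsv[...,0]>6)&(hsv[...,0]<20)&(hsv[...,2]>120))).astype(np.uint8)
    w=np.zeros_like(m); w[y0:y1,x0:x1]=m[y0:y1,x0:x1]
    w=cv2.morphologyEx(w,cv2.MORPH_OPEN,np.ones((3,3)))
    cs=cv2.findContours(w,cv2.RETR_EXTERNAL,cv2.CHAIN_APPROX_NONE)[0]
    out=[]
    for c in cs:
        if cv2.contourArea(c)<800: continue
        X=ray("top",c[:,0],.05)[:,:2]
        r=cv2.minAreaRect((X*1000).astype(np.float32)); out.append((cv2.contourArea(c),c[:,0].mean(0),r))
    return out
E
python3 - <<'E'
from h import *
z=np.load("top0.npz"); im,d=z["im"],z["d"]
for o in cyl(im,d): print("cyl",o)
P=hmap(im,d); hsv=cv2.cvtColor(im,cv2.COLOR_RGB2HSV)
sub=np.zeros((420,560),bool); sub[205:265,265:325]=1
red=sub&(hsv[...,1]>110)&((hsv[...,0]<8)|(hsv[...,0]>172)); v,u=np.nonzero(red)
print("red",len(u),ray("top",[[u.mean(),v.mean()]],.05))
# rails height .03
m=(im.max(2)<95)&(P[...,2]>.024)&(P[...,2]<.036); s=np.zeros_like(m); s[160:240,210:350]=m[160:240,210:350]
v,u=np.nonzero(s); X=ray("top",np.c_[u,v],.03)[:,:2]; print("rail px",len(u))
# side rail vs back rail
yl=(hsv[...,0]>18)&(hsv[...,0]<35)&(hsv[...,1]>90); sy=np.zeros_like(yl); sy[180:230,225:275]=yl[180:230,225:275]
v2,u2=np.nonzero(sy); Y=ray("top",np.c_[u2,v2],0.)[:,:2]; print("yellow",len(u2),cv2.minAreaRect((Y*1000).astype(np.float32)))
b=u>275; r=cv2.minAreaRect((X[b]*1000).astype(np.float32)); print("back part",r)
b=v>195; b&=u<240; print("side part",cv2.minAreaRect((X[b]*1000).astype(np.float32)))
t=(P[...,2]>.055)&(P[...,2]<.065); s=np.zeros_like(t); s[140:190,225:275]=t[140:190,225:275]
v,u=np.nonzero(s); print("block",cv2.minAreaRect((ray("top",np.c_[u,v],.06)[:,:2]*1000).astype(np.float32)))
c=cv2.resize(im[135:285,195:400],None,fx=3.8,fy=3.8,interpolation=cv2.INTER_CUBIC); cv2.imwrite("pics/crop0.png",c[:,:,::-1])
E
```

```text
cyl (1398.0, array([294.72142857, 235.58571429]), ((533.7532348632812, -68.78742980957031), (89.68788146972656, 87.5799331665039), 67.97734832763672))
red 29 [[ 0.572958   -0.08411229  0.05      ]]
rail px 1278
yellow 215 ((612.2824096679688, 45.68716812133789), (92.37869262695312, 92.43630981445312), 83.37520599365234)
back part ((650.8997192382812, -103.75924682617188), (162.6149139404297, 25.945068359375), 83.45779418945312)
side part ((591.0760498046875, 102.6117935180664), (19.406213760375977, 77.63287353515625), 83.80353546142578)
block ((689.6539306640625, 36.969268798828125), (80.42854309082031, 70.90504455566406), 83.35443115234375)
```

View pics/crop0.png

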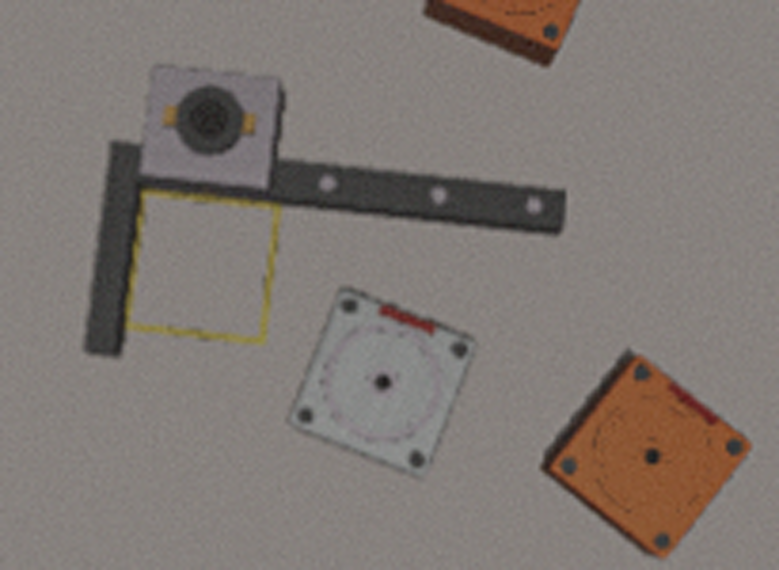

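The crop confirms it: the silver body at crop (382,382) has its red bar on the upper edge at (408,320), and both look-alikes are orange. Plan: push +x with a half-open two-finger front (this also squares the cylinder), then push +y, then finish with gentle seating pushes.

```bash
cat >> h.py <<'E'
from scipy.spatial.transform import Rotation as Ro
O=np.array([.6605,.0855]); TH=np.radians(-6.6)
FX=np.array([np.cos(TH),np.sin(TH)]); FY=np.array([-np.sin(TH),np.cos(TH)])
def w2f(p): p=np.array(p)[:2]-O; return 1000*np.array([p@FX,p@FY])
def plan(fx,fy,z,yawf):
    """tool units to reach fixture mm fx,fy, height z m, tool x at yawf deg in fixture"""
    s=state(); q=s["tool_rot"]; R=Ro.from_quat([q[1],q[2],q[3],q[0]])
    g=np.r_[O+(fx*FX+fy*FY)/1000,z]; y=TH+np.radians(yawf)
    G=Ro.from_euler("z",y)*Ro.from_euler("x",np.pi)
    print("t %.2f now f"%s["time"],w2f(s["tool_pos"]).round(1),"z %.4f"%s["tool_pos"][2],"goal",g.round(3),"F",s["contact_force"].round(1),"w",round(s["gripper_width"],2))
    print("shift",(R.inv().apply(g-s["tool_pos"])/.025).round(2),"turn",(np.degrees((R.inv()*G).as_rotvec())/8).round(2))
E
python3 -c "
from h import *
plan(-225,-165,.15,0)"
```

```text
t 0.10 now f [-328.4 -698.3] z 0.2302 goal [ 0.418 -0.053  0.15 ] F [-0.1  0.3 -1.1] w 1.0
shift [ 14.42 -16.25   3.24] turn [-0.01  0.    3.82]
```

Request:
jog_arm:
  targets:
    - [[1.6,-1.8,0],[0,0,0.5],50]
    - [[3.2,-3.6,0],[0,0,1],50]
    - [[4.8,-5.4,0],[0,0,1.5],50]
    - [[6.4,-7.2,0],[0,0,2],50]
    - [[8,-9,0],[0,0,2.5],50]
    - [[9.6,-10.8,0],[0,0,3],50]
    - [[11.2,-12.6,0.5],[0,0,3.5],50]
    - [[12.8,-14.4,1],[0,0,3.8],50]

```text
time: 1.1
tool_pos: [0.4002, -0.1101, 0.206]
tool_rot: [0.0, 0.998, -0.057, 0.0]
contact_force: [0.6, -0.1, 0.0]
gripper_width: 0.501
grasp_force: 0.0
```

```bash
python3 -c "
from h import *
plan(-225,-165,.015,0)"
```

```text
t 1.10 now f [-236.  -224.2] z 0.2060 goal [ 0.418 -0.053  0.015] F [ 0.6 -0.1  0. ] w 0.5
shift [ 0.44 -2.37  7.64] turn [ 0.   -0.01  0.01]
```

Request:
jog_arm:
  targets:
    - [[0.4,-2.3,0.5],[0,0,0],50]
    - [[0.4,-2.35,2],[0,0,0],50]
    - [[0.4,-2.35,4],[0,0,0],50]
    - [[0.4,-2.35,6],[0,0,0],50]
    - [[0.4,-2.35,7.2],[0,0,0],50]
    - [[0.4,-2.35,7.6],[0,0,0],50]
    - [[0.4,-2.35,7.6],[0,0,0],50]

```text
time: 1.98
tool_pos: [0.4164, -0.0546, 0.0162]
tool_rot: [-0.0, 0.998, -0.056, -0.0]
contact_force: [0.3, -0.3, -0.2]
gripper_width: 0.5
grasp_force: 0.0
```

```bash
python3 -c "
from h import *
plan(-110,-165,.015,0)"
```

```text
t 1.98 now f [-226.3 -167.3] z 0.0162 goal [ 0.532 -0.066  0.015] F [ 0.3 -0.3 -0.2] w 0.5
shift [ 4.65 -0.08  0.05] turn [-0.    0.01  0.02]
```

Request:
jog_arm:
  targets:
    - [[0.6,-0.05,0],[0,0,0],50]
    - [[1.2,-0.05,0],[0,0,0],50]
    - [[1.7,-0.05,0],[0,0,0],50]
    - [[2.2,-0.05,0],[0,0,0],50]
    - [[2.6,-0.05,0],[0,0,0],50]
    - [[3.0,-0.05,0],[0,0,0],50]
    - [[3.4,-0.05,0],[0,0,0],50]
    - [[3.8,-0.05,0],[0,0,0],50]

```text
time: 2.98
tool_pos: [0.5099, -0.0645, 0.0161]
tool_rot: [0.001, 0.998, -0.056, -0.002]
contact_force: [-6.1, -2.8, 5.5]
gripper_width: 0.5
grasp_force: 4.0
```

Run:
```python
from h import *
im,d=grab_frame("top"); 
for o in cyl(im,d): print(o, w2f(np.array(o[2][0])/1000))
plan(-110,-165,.015,0)
c=cv2.resize(im[135:285,195:400],None,fx=3.8,fy=3.8); cv2.imwrite("pics/p1.png",c[:,:,::-1])
```

```text
t 3.02 now f [-130.7 -166.1] z 0.0164 goal [ 0.532 -0.066  0.015] F [-2.9 -1.3 -0.5] w 0.5
shift [ 0.83 -0.04  0.05] turn [0.   0.01 0.02]
```

View pics/p1.png

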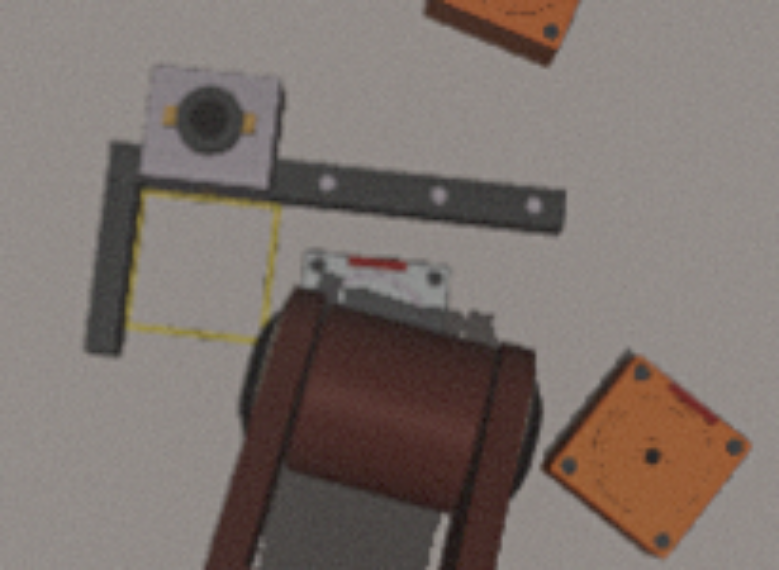

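The picture shows the cylinder squared to the rail: its port edge runs from (303,252) to (450,265), parallel to the rail, with a gap of about 30 mm. I push it nearer, then back off and rise.

Request:
jog_arm:
  targets:
    - [[0.3,0,0],[0,0,0],50]
    - [[0.6,0,0],[0,0,0],50]
    - [[0.9,0,0],[0,0,0],50]
    - [[0.9,0,0],[0,0,0],50]
    - [[0,0,0],[0,0,0],50]
    - [[-0.8,0,-1.5],[0,0,0],50]
    - [[-0.8,0,-4],[0,0,0],50]
    - [[-0.8,0,-5],[0,0,0],50]

```text
time: 4.03
tool_pos: [0.4936, -0.0623, 0.1461]
tool_rot: [0.001, 0.998, -0.056, 0.004]
contact_force: [0.8, -0.5, 0.2]
gripper_width: 0.502
grasp_force: 0.0
```

Run:
```python
from h import *
im,d=grab_frame("top"); 
for o in cyl(im,d): print(o, w2f(np.array(o[2][0])/1000))
plan(-53,-245,.15,90); print(state()["joint_pos"])
```

```text
(1050.5, array([294.35971223, 208.05755396]), ((594.7931518554688, -63.22221755981445), (90.03447723388672, 75.66399383544922), 83.74295043945312)) [ -48.17768556 -155.28875846]
t 4.08 now f [-147.3 -166.2] z 0.1486 goal [ 0.58  -0.152  0.15 ] F [1.4 0.7 1.2] w 0.5
shift [ 3.76  3.16 -0.  ] turn [  0.08  -0.06 -11.23]
[-2.75422423e-01 -1.97568317e-01  1.99103476e+00  3.68506513e-04
  1.33584859e+00  1.40704784e+00]
```

Request:
jog_arm:
  targets:
    - [[0,1.5,0],[0,0,-1.3],50]
    - [[0,3.2,0],[0,0,-2.6],50]
    - [[1,3.2,0],[0,0,-3.9],50]
    - [[2,3.2,0],[0,0,-5.2],50]
    - [[3,3.2,0],[0,0,-6.5],50]
    - [[3.7,3.2,0],[0,0,-7.8],50]
    - [[3.7,3.2,0],[0,0,-9.1],50]
    - [[3.7,3.2,0],[0,0,-10.4],50]

```text
time: 5.08
tool_pos: [0.5745, -0.1515, 0.1402]
tool_rot: [-0.0, 0.782, 0.624, 0.0]
contact_force: [-0.8, -0.7, 0.2]
gripper_width: 0.498
grasp_force: 0.0
```

Run:
```python
from h import *
im,d=grab_frame("top"); 
for o in cyl(im,d): print(o, w2f(np.array(o[2][0])/1000))
plan(-55,-245,.015,90)
```

```text
(1320.5, array([291.72611465, 211.91719745]), ((587.6442260742188, -62.37147521972656), (90.00505828857422, 90.16114807128906), 83.60418701171875)) [ -55.37701563 -155.26533134]
t 5.12 now f [ -58.3 -245.3] z 0.1403 goal [ 0.578 -0.152  0.015] F [-0.3  0.1 -0.4] w 0.5
shift [0.03 0.13 5.01] turn [-0.   -0.   -0.76]
```

Request:
jog_arm:
  targets:
    - [[0,0.1,1],[0,0,-0.76],50]
    - [[0,0.1,3],[0,0,-0.76],50]
    - [[0,0.1,4.5],[0,0,-0.76],50]
    - [[0,0.1,5],[0,0,-0.76],50]
    - [[0,0.1,5],[0,0,-0.76],50]

```text
time: 5.75
tool_pos: [0.5764, -0.1521, 0.0157]
tool_rot: [-0.001, 0.75, 0.661, -0.0]
contact_force: [-0.1, 0.2, 0.7]
gripper_width: 0.502
grasp_force: 0.0
```

Run:
```python
from h import *
plan(-55,-101,.015,90)
```

```text
t 5.75 now f [ -56.2 -245.7] z 0.0157 goal [ 0.594 -0.009  0.015] F [-0.1  0.2  0.7] w 0.5
shift [ 5.79 -0.01  0.03] turn [-0.01 -0.   -0.07]
```

Request:
jog_arm:
  targets:
    - [[1,0,0],[0,0,0],50]
    - [[1.5,0,0],[0,0,0],50]
    - [[2,0,0],[0,0,0],50]
    - [[2.6,0,0],[0,0,0],50]
    - [[3.2,0,0],[0,0,0],50]
    - [[3.8,0,0],[0,0,0],50]
    - [[4.4,0,0],[0,0,0],50]
    - [[4.9,0,0],[0,0,0],50]

```text
time: 6.75
tool_pos: [0.5937, -0.032, 0.0188]
tool_rot: [0.003, 0.75, 0.662, 0.0]
contact_force: [-0.6, -5.7, 2.4]
gripper_width: 0.506
grasp_force: 3.2
```

Run:
```python
from h import *
im,d=grab_frame("top"); 
for o in cyl(im,d): print(o, w2f(np.array(o[2][0])/1000))
plan(-55,-101,.015,90)
```

```text
t 6.80 now f [ -52.9 -122.8] z 0.0186 goal [ 0.594 -0.009  0.015] F [ 0.1 -1.7  1.8] w 0.5
shift [ 0.87 -0.09  0.14] turn [ 0.03  0.01 -0.06]
```

Request:
jog_arm:
  targets:
    - [[0.3,0,0],[0,0,0],50]
    - [[0.5,0,0],[0,0,0],50]
    - [[0.7,0,0],[0,0,0],50]
    - [[0.8,0,0],[0,0,0],50]
    - [[0.8,0,0],[0,0,0],50]

```text
time: 7.42
tool_pos: [0.5962, -0.0125, 0.0186]
tool_rot: [0.002, 0.75, 0.662, 0.0]
contact_force: [-0.4, -5.9, 3.6]
gripper_width: 0.495
grasp_force: 2.8
```

Request:
jog_arm:
  targets:
    - [[0.1,0,0],[0,0,0],50]
    - [[0.1,0,0],[0,0,0],50]

```text
time: 7.68
tool_pos: [0.5965, -0.0102, 0.0186]
tool_rot: [0.003, 0.75, 0.662, 0.0]
contact_force: [-1.5, -6.2, 3.8]
gripper_width: 0.503
grasp_force: 3.1
```

Request:
jog_arm:
  targets:
    - [[0.1,0,0],[0,0,0],50]
    - [[0.1,0,0],[0,0,0],50]

```text
time: 7.92
tool_pos: [0.5969, -0.0086, 0.0186]
tool_rot: [0.003, 0.749, 0.662, -0.0]
contact_force: [-1.7, -9.4, 2.6]
gripper_width: 0.5
grasp_force: 4.6
```

Request:
jog_arm:
  targets:
    - [[0.1,0,0],[0,0,0],50]
    - [[0.1,0,0],[0,0,0],50]

```text
time: 8.18
tool_pos: [0.5973, -0.0085, 0.0187]
tool_rot: [0.005, 0.749, 0.663, -0.002]
contact_force: [-0.2, -17.2, 3.3]
gripper_width: 0.501
grasp_force: 8.7
```

Run:
```python
from h import *
im,d=grab_frame("top"); 
for o in cyl(im,d): print(o, w2f(np.array(o[2][0])/1000))
plan(-55,-160,.15,90)
c=cv2.resize(im[135:285,195:400],None,fx=3.8,fy=3.8); cv2.imwrite("pics/p2.png",c[:,:,::-1])
```

```text
t 8.22 now f [ -51.9 -100.7] z 0.0188 goal [ 0.587 -0.067  0.15 ] F [ -0.6 -16.8   2.6] w 0.5
shift [-2.42 -0.08 -5.23] turn [ 0.04  0.07 -0.05]
```

View pics/p2.png

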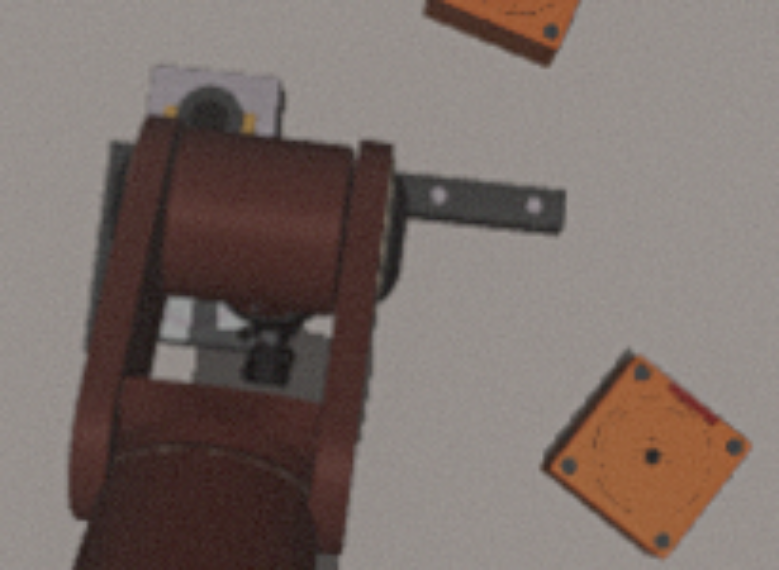

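The arm hides the cylinder (its lower edge shows near (200,340)), but the jump to 17 N says it is on the side rail. I back off and go round to the -x side.

Request:
jog_arm:
  targets:
    - [[-0.5,0,0],[0,0,0],50]
    - [[-1.5,0,0],[0,0,0],50]
    - [[-2,0,-2],[0,0,0],50]
    - [[-2,0,-4],[0,0,0],50]
    - [[-2,1.5,-5.2],[0,0,1.3],50]
    - [[-2,3,-5.2],[0,0,2.6],50]
    - [[-2,4.5,-5.2],[0,0,3.9],50]
    - [[-1,5.3,-5.2],[0,0,5.2],50]

```text
time: 9.22
tool_pos: [0.7252, -0.0458, 0.1467]
tool_rot: [-0.0, 0.937, 0.348, 0.001]
contact_force: [0.4, 0.5, -0.4]
gripper_width: 0.503
grasp_force: 0.0
```

Run:
```python
from h import *
im,d=grab_frame("top"); 
for o in cyl(im,d): print(o, w2f(np.array(o[2][0])/1000))
plan(-145,-45,.15,0)
```

```text
t 9.28 now f [  80.4 -118.9] z 0.1466 goal [0.511 0.057 0.15 ] F [-2.   1.9  0.6] w 0.5
shift [-3.94 -8.63 -0.15] turn [-0.01 -0.03  5.91]
```

The lateral sign was wrong, so the tool moved over the block instead. It stayed high and clear. I now head to the -x side.

Request:
jog_arm:
  targets:
    - [[-0.5,-1.2,0],[0,0,0.9],50]
    - [[-1,-2.4,0],[0,0,1.8],50]
    - [[-1.5,-3.6,0],[0,0,2.7],50]
    - [[-2,-4.8,0],[0,0,3.6],50]
    - [[-2.5,-6,0],[0,0,4.5],50]
    - [[-3,-7.2,0],[0,0,5.4],50]
    - [[-3.9,-8.6,0],[0,0,5.9],50]
    - [[-3.9,-8.6,0],[0,0,5.9],50]

```text
time: 10.28
tool_pos: [0.5062, 0.0536, 0.1457]
tool_rot: [-0.0, 0.999, -0.051, -0.001]
contact_force: [0.7, 0.3, -0.1]
gripper_width: 0.501
grasp_force: 0.0
```

Run:
```python
from h import *
im,d=grab_frame("top"); 
for o in cyl(im,d): print(o, w2f(np.array(o[2][0])/1000))
plan(-145,-47,.015,0)
```

```text
(1038.5, array([246.66242038, 204.12738854]), ((606.0360107421875, 46.30244827270508), (90.49523162841797, 82.82041931152344), 83.02616882324219)) [-49.59778873 -45.19771609]
t 10.32 now f [-147.9  -49.7] z 0.1464 goal [0.511 0.055 0.015] F [ 0.4 -0.4  0.2] w 0.5
shift [ 0.11 -0.1   5.26] turn [-0.   -0.01  0.1 ]
```

Request:
jog_arm:
  targets:
    - [[0,-0.1,2],[0,0,0.1],50]
    - [[0,-0.1,4],[0,0,0.1],50]
    - [[0,-0.1,5.2],[0,0,0.1],50]
    - [[0,-0.1,5.2],[0,0,0.1],50]
    - [[0.5,-0.1,5.2],[0,0,0.1],50]
    - [[1,-0.1,5.2],[0,0,0.1],50]
    - [[1.5,-0.1,5.2],[0,0,0.1],50]
    - [[1.5,-0.1,5.2],[0,0,0.1],50]

```text
time: 11.32
tool_pos: [0.5479, 0.0511, 0.0173]
tool_rot: [-0.0, 0.998, -0.059, 0.001]
contact_force: [1.1, 0.0, 0.1]
gripper_width: 0.505
grasp_force: 0.0
```

Request:
jog_arm:
  targets:
    - [[0.15,0,0],[0,0,0],50]
    - [[0.2,0,0],[0,0,0],50]
    - [[0.2,0,0],[0,0,0],50]

```text
time: 11.7
tool_pos: [0.5497, 0.0509, 0.0161]
tool_rot: [-0.0, 0.998, -0.059, -0.002]
contact_force: [-4.9, -0.7, 4.5]
gripper_width: 0.498
grasp_force: 2.6
```

Request:
jog_arm:
  targets:
    - [[0.1,0,0],[0,0,0],50]
    - [[0.1,0,0],[0,0,0],50]

```text
time: 11.95
tool_pos: [0.5513, 0.0508, 0.0159]
tool_rot: [-0.0, 0.998, -0.058, -0.003]
contact_force: [-7.6, 0.7, 6.7]
gripper_width: 0.498
grasp_force: 4.1
```

Run:
```python
from h import *
plan(-145,-47,.015,0)
```

```text
t 11.95 now f [-104.5  -47. ] z 0.0159 goal [0.511 0.055 0.015] F [-7.6  0.7  6.7] w 0.5
shift [-1.62  0.    0.05] turn [ 0.    0.04 -0.01]
```

Request:
jog_arm:
  targets:
    - [[0.1,0,0],[0,0,0],50]
    - [[0.15,0,0],[0,0,0],50]
    - [[0.15,0,0],[0,0,0],50]

```text
time: 12.32
tool_pos: [0.5547, 0.0504, 0.0159]
tool_rot: [-0.0, 0.998, -0.058, -0.003]
contact_force: [-9.2, -0.0, 6.1]
gripper_width: 0.5
grasp_force: 4.6
```

Request:
jog_arm:
  targets:
    - [[0.1,0,0],[0,0,0],50]
    - [[0.1,0,0],[0,0,0],50]

```text
time: 12.58
tool_pos: [0.5565, 0.0502, 0.0158]
tool_rot: [-0.0, 0.998, -0.058, -0.004]
contact_force: [-12.2, 1.4, 8.6]
gripper_width: 0.501
grasp_force: 5.9
```

Request:
jog_arm:
  targets:
    - [[0.1,0,0],[0,0,0],50]
    - [[0.1,0,0],[0,0,0],50]

```text
time: 12.82
tool_pos: [0.5564, 0.0502, 0.0157]
tool_rot: [-0.0, 0.998, -0.058, -0.008]
contact_force: [-22.8, 1.5, 17.2]
gripper_width: 0.499
grasp_force: 11.1
```

It is seated on the back rail: the force jumped to 23 N and motion stopped. I back off well clear and look.

Request:
jog_arm:
  targets:
    - [[-0.4,0,0],[0,0,0],50]
    - [[-1.2,0,0],[0,0,0],50]
    - [[-1.8,0,-1],[0,0,0],50]
    - [[-1.8,0,-3],[0,0,0],50]
    - [[-1.8,1.5,-5],[0,0,0],50]
    - [[-1.8,3.5,-5.2],[0,0,0],50]
    - [[-1.8,5.5,-5.2],[0,0,0],50]
    - [[-1.5,7,-5.2],[0,0,0],50]

```text
time: 13.82
tool_pos: [0.5042, -0.1218, 0.1467]
tool_rot: [0.0, 0.998, -0.059, 0.001]
contact_force: [1.0, 0.3, -0.4]
gripper_width: 0.5
grasp_force: 0.0
```

Run:
```python
from h import *
im,d=grab_frame("top"); 
for o in cyl(im,d): print(o, w2f(np.array(o[2][0])/1000))
plan(-50,-160,.15,90)
c=cv2.resize(im[140:240,200:320],None,fx=6,fy=6,interpolation=cv2.INTER_CUBIC); cv2.imwrite("pics/p3.png",c[:,:,::-1])
i2,d2=grab_frame("side"); uv=proj("side",[[.62,.04,.05]])[0].astype(int); print(uv)
c=cv2.resize(i2[uv[1]-55:uv[1]+55,uv[0]-65:uv[0]+65],None,fx=5.4,fy=5.4,interpolation=cv2.INTER_CUBIC); cv2.imwrite("pics/p4.png",c[:,:,::-1])
z=np.load("side0.npz")["im"].astype(int); a=np.abs(i2-z).max(2)
for n,(u,v) in dict(seal=(208,331),trun=(320,324),valve=(369,161)).items(): print(n,a[v-12:v+12,u-12:u+12].mean())
```

```text
(1411.5, array([246.21854305, 202.48344371]), ((610.7635498046875, 45.714168548583984), (90.53327178955078, 91.1913833618164), 83.70354461669922)) [-44.83396498 -45.23872728]
t 13.88 now f [-130.5 -227.4] z 0.1468 goal [ 0.592 -0.068  0.15 ] F [-0.8 -3.4  0.9] w 0.5
shift [ 3.21 -2.71 -0.13] turn [ 4.000e-02  1.000e-02 -1.129e+01]
[270 232]
seal 4.041666666666667
trun 3.170138888888889
valve 4.258680555555555
```

View pics/p3.png

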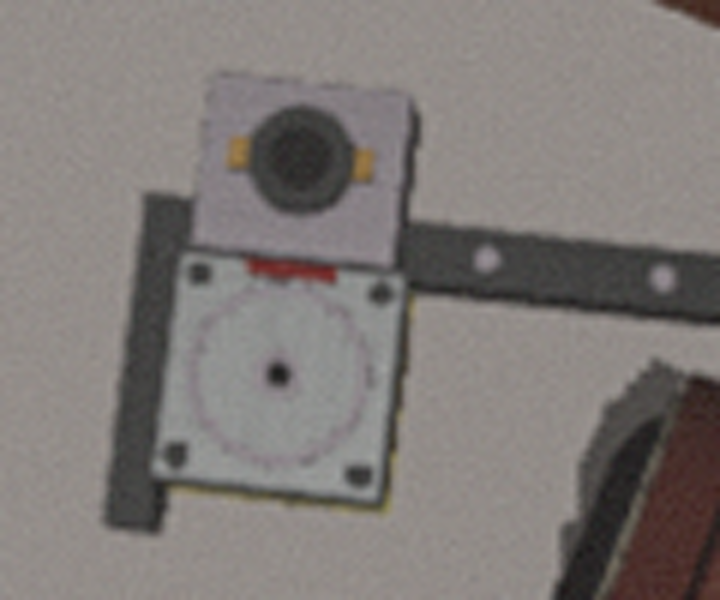

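View pics/p4.png

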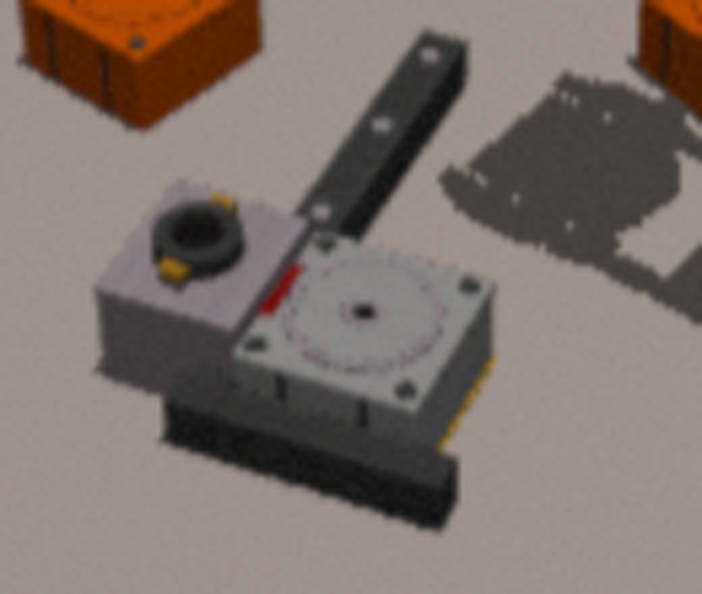

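Both views show the cylinder in the corner: port side and red bar (292,270 in the top crop) on the block face, left side on the side rail. Measured (-44.8, -45.2) mm. The bystanders' image patches are unchanged. I finish with one light +y reseat, because the last push slid it along the side rail.

Request:
jog_arm:
  targets:
    - [[0.5,-0.3,0],[0,0,-1.3],50]
    - [[1,-0.6,0],[0,0,-2.6],50]
    - [[1.5,-0.9,0],[0,0,-3.9],50]
    - [[2,-1.2,0],[0,0,-5.2],50]
    - [[2.5,-1.5,0],[0,0,-6.5],50]
    - [[3.2,-2,0],[0,0,-7.8],50]
    - [[3.2,-2.7,0],[0,0,-9.1],50]
    - [[3.2,-2.7,0],[0,0,-10.4],50]

```text
time: 14.92
tool_pos: [0.592, -0.0604, 0.1459]
tool_rot: [-0.0, 0.783, 0.622, 0.0]
contact_force: [0.7, 0.0, 1.2]
gripper_width: 0.502
grasp_force: 0.0
```

Run:
```python
from h import *
plan(-48,-135,.016,90)
```

```text
t 14.93 now f [ -51.3 -152.8] z 0.1459 goal [ 0.597 -0.043  0.016] F [0.7 0.  1.2] w 0.5
shift [0.72 0.05 5.2 ] turn [-0.   -0.   -0.81]
```

Request:
jog_arm:
  targets:
    - [[0.7,0.05,2],[0,0,-0.8],50]
    - [[0.7,0.05,4],[0,0,-0.8],50]
    - [[0.7,0.05,5.1],[0,0,-0.8],50]
    - [[0.7,0.05,5.1],[0,0,-0.8],50]

```text
time: 15.42
tool_pos: [0.5945, -0.0443, 0.0157]
tool_rot: [-0.003, 0.749, 0.662, -0.002]
contact_force: [1.0, -1.1, 0.0]
gripper_width: 0.502
grasp_force: 0.0
```

Request:
jog_arm:
  targets:
    - [[0.4,0,0],[0,0,0],50]
    - [[0.8,0,0],[0,0,0],50]
    - [[1.1,0,0],[0,0,0],50]
    - [[1.25,0,0],[0,0,0],50]
    - [[1.25,0,0],[0,0,0],50]

```text
time: 16.05
tool_pos: [0.6012, -0.0143, 0.019]
tool_rot: [0.0, 0.749, 0.662, 0.0]
contact_force: [0.4, 0.0, -0.4]
gripper_width: 0.496
grasp_force: 0.0
```

Request:
jog_arm:
  targets:
    - [[0.1,0,0],[0,0,0],50]
    - [[0.1,0,0],[0,0,0],50]

```text
time: 16.3
tool_pos: [0.6013, -0.0122, 0.0187]
tool_rot: [-0.0, 0.75, 0.662, -0.0]
contact_force: [-0.1, 0.6, 0.4]
gripper_width: 0.499
grasp_force: 0.0
```

Request:
jog_arm:
  targets:
    - [[0.1,0,0],[0,0,0],50]
    - [[0.15,0,0],[0,0,0],50]
    - [[0.15,0,0],[0,0,0],50]

```text
time: 16.68
tool_pos: [0.6017, -0.009, 0.0187]
tool_rot: [0.0, 0.75, 0.662, -0.001]
contact_force: [-0.3, -4.4, -0.4]
gripper_width: 0.497
grasp_force: 2.0
```

Request:
jog_arm:
  targets:
    - [[0.1,0,0],[0,0,0],50]
    - [[0.1,0,0],[0,0,0],50]

```text
time: 16.92
tool_pos: [0.6017, -0.009, 0.0188]
tool_rot: [0.002, 0.749, 0.662, -0.003]
contact_force: [-2.5, -12.8, 0.9]
gripper_width: 0.502
grasp_force: 6.3
```

The force rose without any motion, so it is flush. I back away.

Request:
jog_arm:
  targets:
    - [[-0.4,0,0],[0,0,0],50]
    - [[-1.2,0,0],[0,0,0],50]
    - [[-2,0,-1],[0,0,0],50]
    - [[-2,0,-3],[0,0,0],50]
    - [[-2.5,0,-5],[0,0,0],50]
    - [[-4.5,0,-5.2],[0,0,0],50]
    - [[-5.5,0,-5.2],[0,0,0],50]
    - [[-5.5,0,-5.2],[0,0,0],50]

```text
time: 17.92
tool_pos: [0.5848, -0.1443, 0.149]
tool_rot: [0.0, 0.751, 0.661, 0.0]
contact_force: [-0.5, 0.3, -0.2]
gripper_width: 0.498
grasp_force: 0.0
```

Run:
```python
from h import *
im,d=grab_frame("top"); 
for o in cyl(im,d): print(o[2], w2f(np.array(o[2][0])/1000))
s=state(); print(s["tool_pos"],s["contact_force"],np.abs(s["joint_vel"]).max())
c=cv2.resize(im[140:240,200:320],None,fx=6,fy=6,interpolation=cv2.INTER_CUBIC); cv2.imwrite("pics/p5.png",c[:,:,::-1])
```

```text
((610.7228393554688, 45.74810791015625), (90.30689239501953, 91.22154235839844), 83.35440826416016) [-44.87830653 -45.20969199]
[ 0.58478885 -0.14314206  0.14869121] [-0.46820446  0.03290505 -0.72874052] 0.029262440150154796
```

View pics/p5.png

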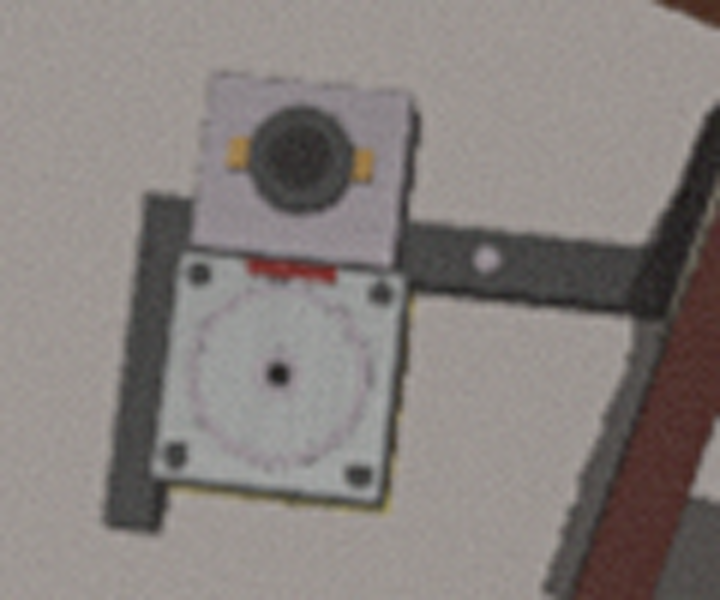

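The cylinder sits flush on both faces (its left edge runs along the side rail from (180,255) to (155,475)) and the arm is clear.

```bash
python3 -c "
from plant import *
print(job_done())"
```

```text
the job is handed in; nothing more can be done
None
```

I pushed the silver cylinder into the corner, flush against the back rail and test block (red bar side) and the side rail, then backed the arm clear and handed the job in at about 18 s; no verdict came back, and the seal, trunnion mount and flow valve looked unmoved when last checked, just before a final light push.

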